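Copy a frame corner's slant with the bevel

TASK

Swing the steel bevel on the setting-out board by its wooden peg until the blade lies against the dark frame corner, then push the brass cap on its pivot fully down to lock it. Then copy the slant: set the middle-length one of the three loose pale rails down on the board, the same way up as it lies now, close alongside and parallel to the bevel's bare tail on the other side of the pivot, and leave the other two rails where they are.

Things in the scene. Friction and masses are not known exactly. Their poses are not given: they have to be found in the camera images.
- bevel_board: Fixed plywood board 330 (x) x 390 (y) x 12 mm. Origin under its middle, at bench height, on the bevel's upright pivot. The bevel is a flat steel bar 340 x 10 x 6 mm that turns level about the pivot at its middle, 13 to 19 mm above the bench. Pivot hub 42 mm across at most.
- bevel_peg (a point): On the axis of the bevel's upright round wooden peg (18 mm diameter), 60 mm above the bench; peg top 15 mm higher, foot 41 mm lower. x runs along the bar, outwards; the pivot is 140 mm towards -x, the bare tail ends 310 mm towards -x. z up. The bar starts 0.4 to 1.2 rad clockwise (from above) of the corner's face. Stiff hinge (about 1 N at the peg): it stays where left.
- lock (a joint): Travel in m of the brass locking cap (34 mm across) on the pivot: 0 up, 0.008 fully down. Its flat top is 66 mm above the bench when up, 58 mm when down. Pressed straight down with about 4 N, it stays down. It does not stop the bar being forced; the stiff hinge holds it.
- frame_corner: Dark wood corner of a six-sided picture frame, fixed on the board, top 32 mm above the bench. Origin on the pivot axis, 12 mm above the bench; x points from the pivot along the outer face the bevel is to lie against (45 to 160 mm out, 5 mm to the +y side), z up: with the bevel against it, the bar lies along x. The other leg leaves at the pivot end, away from the bar.
- rail: The rail to lay: the middle-length pale wooden rail, 130 mm long (x) x 26 wide (y) x 40 high (z), about 90 g, loose on the bench, 30 mm or more clear of its neighbours. Origin at the centre of its underside. It fits on either side of the tail, its middle about 100 mm from the pivot.
- long_rail: Bystander: the longest pale rail, 210 x 26 x 40 mm, otherwise alike; origin at the centre of its underside, x along it.
- offcut: Bystander: the shortest pale rail, 60 x 26 x 40 mm, otherwise alike; origin at the centre of its underside, x along it.

How it is judged:
By the outcome, as a careful person would: the job done as asked, in the order asked, and still so for the second after the job is handed in, with the robot touching nothing.
It also fails if it takes over 61 s, if anything falls off the work surface, if the arm or the gripper's body presses on something with over 40 N, if the wrist force passes 120 N, or if a joint passes its speed limit or range.

ROBOT

A 7-joint arm with a two-finger parallel gripper is mounted at the origin on the work surface. World frame = base frame: x ahead of the robot, y to its left, z up, the work surface at z = 0. Lengths are in m, angles in rad, forces in N, time in s.
With the tool pointing down it reaches from about 0.4 to 0.85 m from the base axis. Payload 10.4 kg.
Tool frame: the origin (TCP) lies midway between the tips of the shut fingers; the grasp point (between the pads) lies 19 mm behind it (grip_point_offset is the distance from the TCP to the grasp point, in m); y points along the fingers, z is the direction in which the jaws open and shut, and the axes are right-handed (so a half turn about y gives the same grasp; the last joint's range is limited). The gripper opens to 85 mm and grips with 20 to 120 N. Pads are 22 mm wide; open, the fingers measure 114 mm over their backs; the gripper's body (76 mm by 85 mm) begins 54 mm behind the grasp point. The pads swing forward as they close: fully open they stand 13 mm farther back than shut.
Start: joints at [-1.331, 0.332, -0.065, 1.46, 0.022, 1.35, -0.088], TCP at [0.162, 0.604, 0.231] pointing down, gripper open.
Joint ranges: [-2.6, 2.6], [-0.5, 2.12], [-1.47, 1.34], [0.16, 2.42], [-1.27, 4.41], [0.06, 2.06], [-2.6, 2.6]. Speed limits (rad/s): [2.22, 2.22, 2.79, 2.79, 3.14, 3.14, 3.14].

INTERFACE

Orientations are given as a unit quaternion [x, y, z, w].
In Python, from workcell import * gives the robot as it stands.
- The arm moves only by the tool send_rows, never from a script. Its argument "motion" is a list of rows, each a list of 7 numbers: the opening in per cent of the stroke, from 0 (shut) to 100 (fully open), then the shift along the tool's x, y, z in m, then the turn, a rotation vector about the tool's x, y, z in rad. In form: [[claw, tx, ty, tz, ax, ay, az], ...]. A call has 1 to 10 rows; each row is the pose to reach, as a shift and turn from the pose commanded when the call began, along the tool's axes at that moment; what a row does not reach only later rows make up. A row lasts 1/12 s, in which the tool goes at most 41.7 mm and 7.16 degrees, less where a joint would pass 70% of its speed; a pose out of reach is approached as far as the arm can. A call with a gripper value outside its range is refused whole. The fingers move at their own pace and stop on an object; "squeeze" is the grip in N (left out, the last holds). Time passes only in rows, so rows that repeat a pose let the fingers close. It gives the time, the measured TCP pose, the force and the opening at its end, in the units of the state.
- get_obs(): the state, without advancing time (a new reading comes with each control period).
- camera(name): name is "side" or "top"; returns a dict with "pixels" (480x640x3 uint8, red, green, blue), "range_z" (480x640 float32, m along the optical axis (not along the pixel's ray), 0 where there is no reading), "fovy" (degrees; the focal length in pixels is half the picture's height over the tangent of half this angle, whatever the lens; pixels are square), "cx", "cy" (the principal point, pixels), "view" (4x4, takes a point from world to camera coordinates). Camera axes: x right, y down, z forward; pixel columns grow to the right and rows downward; lengths in m; the calibration is good to about 2 mm. A picture is of the moment at which its call begins.
- hand_in(): hands the job in, once; it reports no verdict.
The state is a dict: "clock": time; "joint_pos": joint angles; "joint_velocities": joint speeds; "tau": joint torques, N m; "position": TCP position; "ee_rot": TCP orientation; "ft_force": force on the tool from outside, world axes, zero at the start; "torque": the same for the moment, N m; "grip_width": opening from 0.0 (shut) to 1.0 (fully open).
Only numpy, scipy, OpenCV 4.12 (cv2) and the standard library are available. Lean on these libraries where they do the work, as an engineer would, in place of code of your own. Each camera call takes 0.05 s, during which the arm holds its last target.

## Working session

There is one attempt and no reset: what is moved stays moved. The work goes in short steps, Python scripts to look and compute and a tool call to move; the robot and the scene stay as the last step left them, time stands still between calls to the robot, and variables do not carry over. Pictures are saved under pics/ and viewed, and the job is handed in when it is done.

Besides the shell and the picture viewer there is one more tool, called after "Call:" in YAML: its name, and indented under it one key for each argument. send_rows: Moves the arm, as the interface text tells. Its arguments: {"type":"object","properties":{"motion":{"type":"array"},"squeeze":{"type":"number"}},"required":["motion"]}

```bash
mkdir -p pics; ls; python3 - <<'E'
from workcell import *
import cv2,numpy as np
print(get_obs())
for n in("top","side"):
    c=camera(n); cv2.imwrite(f"pics/{n}0.png",c["pixels"][:,:,::-1]); np.savez(f"{n}0.npz",**c)
    print(n,c["fovy"],c["cx"],c["cy"],c["view"])
E
```

```text
pics
{'clock': 0.0, 'joint_pos': array([-1.33062446,  0.33289569, -0.064682  ,  1.46097058,  0.02158923,
        1.34992152, -0.08850776]), 'joint_velocities': array([ 0.00208374, -0.00014219,  0.0002933 , -0.00013739, -0.00040651,
        0.00134904,  0.00087698]), 'tau': array([ 1.46552502e-04, -6.25436568e+01,  4.90647659e-02, -3.91615856e+01,
        1.62422756e-02,  9.95560287e-03, -4.06132472e-05]), 'position': array([0.16225944, 0.60315888, 0.23048706]), 'ee_rot': array([ 0.70154035, -0.09268482,  0.09259267, -0.70048359]), 'ft_force': array([0.02337056, 0.47962384, 0.4801819 ]), 'torque': array([ 0.00037006, -0.00357397, -0.0453429 ]), 'grip_width': 1.0023395828094621}
top 54.275085389247224 312.8731776810834 248.2034737480964 [[ 0.02530425 -0.99964855 -0.00790416 -0.16572305]
 [-0.99555449 -0.02448148 -0.09095012  0.61423952]
 [ 0.09072465  0.01017045 -0.99582408  0.68278176]
 [ 0.          0.          0.          1.        ]]
side 53.703793040598235 323.32964834260184 249.8402589381028 [[-0.91325596 -0.40668255 -0.02393441  0.48071   ]
 [-0.21105528  0.52256685 -0.82606268  0.24595524]
 [ 0.34845261 -0.74935518 -0.56306979  0.5025309 ]
 [ 0.          0.          0.          1.        ]]
```

View pics/top0.png

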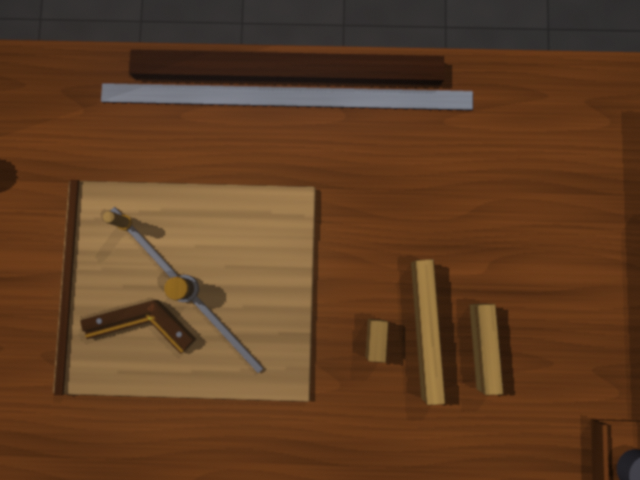

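View pics/side0.png

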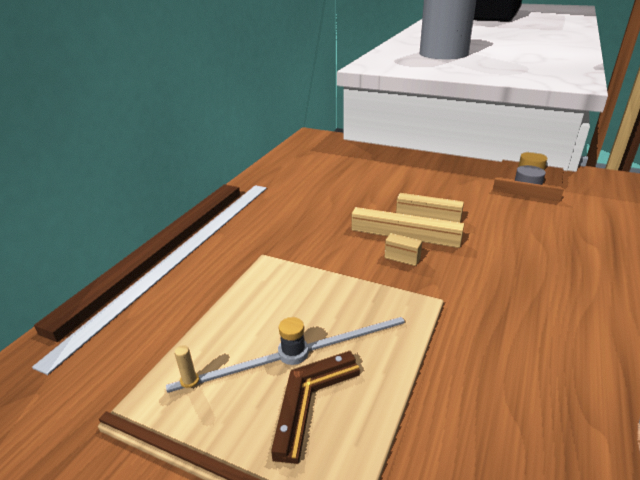

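The top view shows the board at columns 65-315. The bevel pivot is near (180,290), the peg near (110,215), the tail end near (262,371), and the frame corner leg runs (153,300) to (82,325). The rails are the offcut at (377,341), the long rail at (428,332) and the middle rail at (488,350). Next I'll measure these.

```bash
cat > h.py <<'E'
import numpy as np,cv2
def cloud(c):
    z=c["range_z"].astype(float);f=240/np.tan(np.radians(float(c["fovy"]))/2)
    v,u=np.mgrid[:480,:640]
    p=np.stack([(u-c["cx"])/f*z,(v-c["cy"])/f*z,z,np.ones_like(z)],-1)
    w=p@np.linalg.inv(c["view"]).T
    w[z<=0]=np.nan
    return w[...,:3]
def proj(c,P):
    f=240/np.tan(np.radians(float(c["fovy"]))/2)
    q=c["view"]@np.append(P,1); return q[:2]/q[2]*f+[c["cx"],c["cy"]]
E
python3 - <<'E'
from h import *
c=dict(np.load("top0.npz")); w=cloud(c)
def seg(name,u0,u1,v0,v1,z0,z1):
    s=w[v0:v1,u0:u1].reshape(-1,3); s=s[(s[:,2]>z0)&(s[:,2]<z1)]
    if len(s)<5: print(name,len(s));return
    r=cv2.minAreaRect((s[:,:2]*1000).astype(np.float32)); 
    print(name,len(s),s.mean(0).round(4),r, s[:,2].min().round(4),s[:,2].max().round(4))
for n,a in dict(mid=(465,510,295,405),long=(405,450,250,415),off=(360,395,310,370)).items(): seg(n,*a,.033,.048)
seg("peg",95,140,200,235,.068,.085)
seg("cap",155,215,270,310,.06,.075)
seg("board",60,325,170,410,.006,.0125)
seg("cornerL",75,215,295,360,.026,.040)
for p in[(377,341),(428,332),(488,350),(110,215),(176,289),(262,371),(250,230),(115,320),(180,335),(300,300),(400,200)]: print(p,w[p[1],p[0]].round(4))
E
```

```text
mid 1716 [ 0.4755 -0.4103  0.0401] ((475.686767578125, -411.1890563964844), (130.125, 27.618755340576172), 4.660342693328857) 0.033 0.0456
long 2683 [ 0.4984 -0.3234  0.0402] ((499.3985595703125, -324.3739929199219), (209.77833557128906, 27.34347915649414), 4.78147554397583) 0.033 0.0452
off 759 [ 0.4833 -0.2479  0.0401] ((483.01385498046875, -248.14613342285156), (26.573366165161133, 60.09138107299805), 87.79247283935547) 0.033 0.0441
peg 130 [0.6512 0.1418 0.0741] ((651.8707885742188, 142.1212158203125), (15.743758201599121, 17.409648895263672), 88.7900390625) 0.0681 0.0773
cap 451 [0.5527 0.0436 0.0658] ((552.4922485351562, 44.024070739746094), (32.715782165527344, 32.25917053222656), 11.156988143920898) 0.0606 0.0695
board 26508 [0.5494 0.0345 0.0114] ((552.6212158203125, 44.95054626464844), (390.5809631347656, 330.5298156738281), 89.867919921875) 0.0061 0.0125
cornerL 1763 [0.5032 0.1043 0.0315] ((490.23193359375, 107.03533935546875), (80.80767822265625, 170.59275817871094), 8.953428268432617) 0.026 0.0388
(377, 341) [ 0.4833 -0.2475  0.0409]
(428, 332) [ 0.4982 -0.3217  0.0408]
(488, 350) [ 0.4747 -0.4086  0.0416]
(110, 215) [0.6543 0.1399 0.0754]
(176, 289) [0.5515 0.0429 0.0658]
(262, 371) [ 0.4313 -0.0781  0.0135]
(250, 230) [ 0.6459 -0.0513  0.0099]
(115, 320) [0.503  0.1422 0.0311]
(180, 335) [0.4838 0.0427 0.0348]
(300, 300) [ 0.5393 -0.1325  0.013 ]
(400, 200) [ 0.7012 -0.2867 -0.0016]
```

```bash
python3 - <<'E'
from h import *
for n in("top","side"):
    c=dict(np.load(n+"0.npz")); w=cloud(c).reshape(-1,3)
    m=(w[:,2]>.027)&(w[:,2]<.037)&(abs(w[:,0]-.49)<.08)&(abs(w[:,1]-.107)<.11)
    s=w[m]; piv=np.array([.5525,.0445])
    # leg: y>0.075 ; outer face = max x per y bin
    pts=[]
    for y in np.arange(.08,.19,.006):
        q=s[(abs(s[:,1]-y)<.003)]
        if len(q)>3: pts.append((y,np.percentile(q[:,0],97)))
    pts=np.array(pts); print(pts.round(3).tolist())
    k,b=np.polyfit(pts[:,0],pts[:,1],1); d=np.array([-(-k),1.])/np.hypot(k,1) # (dx,dy)
    ang=np.degrees(np.arctan2(1,k)); nrm=np.array([-d[1],d[0]])
    p0=np.array([b,0.]); print(n,"face ang",ang,"offset of face in +y",(p0-piv)@nrm)
    L=[]
    for a in (w[(abs(w[:,2]-.075)<.006)&(abs(w[:,0]-.651)<.03)&(abs(w[:,1]-.142)<.03)],w[(abs(w[:,2]-.066)<.003)&(np.hypot(w[:,0]-.5525,w[:,1]-.0445)<.03)]):
        print(len(a),a.mean(0).round(4),cv2.minEnclosingCircle((a[:,:2]*1000).astype(np.float32)))
E
```

```text
[[0.08, 0.53], [0.086, 0.534], [0.092, 0.532], [0.098, 0.531], [0.104, 0.529], [0.11, 0.527], [0.116, 0.525], [0.122, 0.523], [0.128, 0.521], [0.134, 0.52], [0.14, 0.518], [0.146, 0.516], [0.152, 0.515], [0.158, 0.512], [0.164, 0.51], [0.17, 0.508], [0.176, 0.507], [0.182, 0.505], [0.188, 0.503]]
top face ang 106.06919161047779 offset of face in +y 0.007110684186790513
128 [0.6513 0.1418 0.0742] ((651.8718872070312, 142.17282104492188), 9.230147361755371)
427 [0.5526 0.0441 0.066 ] ((552.6461181640625, 44.395137786865234), 16.869380950927734)
[[0.08, 0.526], [0.086, 0.53], [0.092, 0.532], [0.098, 0.529], [0.104, 0.527], [0.11, 0.526], [0.116, 0.524], [0.122, 0.522], [0.128, 0.521], [0.134, 0.518], [0.14, 0.517], [0.146, 0.515], [0.152, 0.513], [0.158, 0.512], [0.164, 0.51], [0.17, 0.507], [0.176, 0.506], [0.182, 0.504], [0.188, 0.502]]
side face ang 105.16825449418019 offset of face in +y 0.009939968422678466
161 [0.6486 0.1452 0.0741] ((649.8056030273438, 143.79429626464844), 9.050458908081055)
376 [0.5503 0.0467 0.0661] ((551.10888671875, 45.81080627441406), 17.110763549804688)
```

```bash
cat >> h.py <<'E'
from scipy.spatial.transform import Rotation as R
def tgt(yaw):  # tool y down, z=jaw dir at yaw deg
    a=np.radians(yaw); z=np.array([np.cos(a),np.sin(a),0]); y=np.array([0,0,-1.]); x=np.cross(y,z)
    return R.from_matrix(np.stack([x,y,z],1))
def move(p0,R0,p,yaw):
    return (R0.inv().apply(np.array(p)-p0)).round(4), (R0.inv()*tgt(yaw)).as_rotvec().round(4)
def cur(o):
    r=R.from_quat(o["ee_rot"]); M=r.as_matrix(); return o["position"],r,np.degrees(np.arctan2(M[1,2],M[0,2])),M
E
python3 - <<'E'
from h import *
from workcell import *
o=get_obs(); p,r,y,M=cur(o); print(p,y,M.round(3))
for yy in(-45.5,134.5): print(yy,move(p,r,[.6515,.1418,.16],yy))
E
```

```text
[0.16226467 0.60321636 0.2305649 ] 74.94542703659337 [[ 0.966 -0.     0.26 ]
 [-0.26  -0.001  0.966]
 [ 0.    -1.    -0.001]]
-45.5 (array([ 0.5923,  0.071 , -0.3184]), array([8.0000e-04, 2.1022e+00, 1.4000e-03]))
134.5 (array([ 0.5923,  0.071 , -0.3184]), array([ 1.2000e-03, -1.0394e+00, -7.0000e-04]))
```

Call:
send_rows:
  motion:
    - [100,0.592,0.05,-0.318,0,2.1,0]
    - [100,0.592,0.05,-0.318,0,2.1,0]
    - [100,0.592,0.05,-0.318,0,2.1,0]
    - [100,0.592,0.05,-0.318,0,2.1,0]
    - [100,0.592,0.05,-0.318,0,2.1,0]
    - [100,0.592,0.05,-0.318,0,2.1,0]
    - [100,0.592,0.05,-0.318,0,2.1,0]
    - [100,0.592,0.05,-0.318,0,2.1,0]
    - [100,0.592,0.05,-0.318,0,2.1,0]
    - [100,0.592,0.05,-0.318,0,2.1,0]
  squeeze: 20

```text
clock: 0.93
position: [0.4658, 0.3168, 0.2002]
ee_rot: [0.513, -0.487, 0.487, -0.513]
ft_force: [1.2, 2.0, -0.8]
grip_width: 1.002
```

```bash
cat > m.py <<'E'
import sys
from h import *
from workcell import *
o=get_obs(); p,r,y,M=cur(o)
print("t",round(o["clock"],2),"p",p.round(4),"yaw",round(y,1),"q",o["joint_pos"].round(2),"F",o["ft_force"].round(1),"g",round(o["grip_width"],3))
a=list(map(float,sys.argv[1:]))
if a: print(*move(p,r,a[:3],a[3]))
E
python3 m.py .6515 .1418 .16 -45.5
```

```text
t 0.93 p [0.4658 0.3168 0.2002] yaw 3.0 q [-0.95  0.22  0.31  1.69 -0.07  1.25 -0.57] F [ 1.2  2.  -0.8] g 1.002
[0.1844 0.0401 0.1764] [ 2.000e-04  8.461e-01 -0.000e+00]
```

Call:
send_rows:
  motion:
    - [100,0.184,0.04,0.176,0,0.846,0]
    - [100,0.184,0.04,0.176,0,0.846,0]
    - [100,0.184,0.04,0.176,0,0.846,0]
    - [100,0.184,0.04,0.176,0,0.846,0]
    - [100,0.184,0.04,0.176,0,0.846,0]
    - [100,0.184,0.04,0.176,0,0.846,0]
    - [100,0.184,0.04,0.176,0,0.846,0]
    - [100,0.184,0.04,0.176,0,0.846,0]
    - [100,0.184,0.04,0.176,0,0.846,0]
    - [100,0.184,0.04,0.176,0,0.846,0]

```text
clock: 1.77
position: [0.6504, 0.1466, 0.1602]
ee_rot: [-0.271, 0.653, -0.653, 0.271]
ft_force: [-0.7, 0.6, 0.0]
grip_width: 1.005
```

```bash
python3 m.py .6515 .1418 .043 -45.5
```

```text
t 1.77 p [0.6504 0.1466 0.1602] yaw -44.9 q [-0.67  0.51  0.53  1.45 -0.26  1.25 -0.89] F [-0.7  0.6  0. ] g 1.005
[0.0027 0.1172 0.0043] [ 0.0011  0.0103 -0.    ]
```

Call:
send_rows:
  motion:
    - [100,0.003,0.02,0.0043,0,0.01,0]
    - [100,0.003,0.05,0.0043,0,0.01,0]
    - [100,0.003,0.08,0.0043,0,0.01,0]
    - [100,0.003,0.105,0.0043,0,0.01,0]
    - [100,0.003,0.117,0.0043,0,0.01,0]
    - [100,0.003,0.117,0.0043,0,0.01,0]

```text
clock: 2.27
position: [0.6497, 0.1412, 0.0408]
ee_rot: [-0.269, 0.655, -0.654, 0.266]
ft_force: [-0.3, 0.4, -0.5]
grip_width: 0.995
```

Call:
send_rows:
  motion:
    - [0,0,0,0,0,0,0]
    - [0,0,0,0,0,0,0]
    - [0,0,0,0,0,0,0]
    - [0,0,0,0,0,0,0]
    - [0,0,0,0,0,0,0]
    - [0,0,0,0,0,0,0]
    - [0,0,0,0,0,0,0]
    - [0,0,0,0,0,0,0]
  squeeze: 20

```text
clock: 2.93
position: [0.6525, 0.1401, 0.0442]
ee_rot: [-0.266, 0.655, -0.655, 0.267]
ft_force: [-1.1, 0.9, 5.9]
grip_width: 0.204
```

```bash
cat > arc.py <<'E'
import sys
from h import *
from workcell import *
o=get_obs(); p,r,y,M=cur(o)
piv=np.array([.5525,.0445]); d=p[:2]-piv; th=np.degrees(np.arctan2(d[1],d[0])); rad=np.hypot(*d)
print("theta",th,"rad",rad,"yaw",y,"F",o["ft_force"].round(1),"z",p[2].round(4),"g",round(o["grip_width"],3),"t",o["clock"])
for a in map(float,sys.argv[1:]):
    t=np.radians(a); q=[*(piv+.14*np.array([np.cos(t),np.sin(t)])),p[2]]
    s,w=move(p,r,q,a-90); print(a,s.round(4).tolist(),w.round(3).tolist())
E
python3 arc.py 47 51 55 59 63 67 71 75 79 83
```

```text
theta 43.722042806697615 rad 0.13835628466922553 yaw -45.718847775378315 F [-1.1  0.9  5.9] z 0.0442 g 0.204 t 2.9333
47.0 [-0.0015, -0.0, -0.008] [-0.0, -0.048, -0.001]
51.0 [-0.0007, -0.0, -0.0177] [-0.0, -0.117, -0.001]
55.0 [0.0008, -0.0, -0.0274] [-0.0, -0.187, -0.001]
59.0 [0.0029, -0.0, -0.0369] [-0.0, -0.257, -0.001]
63.0 [0.0058, -0.0, -0.0463] [-0.0, -0.327, -0.001]
67.0 [0.0092, -0.0, -0.0554] [-0.0, -0.396, -0.001]
71.0 [0.0133, -0.0, -0.0643] [-0.0, -0.466, -0.001]
75.0 [0.018, -0.0, -0.0729] [-0.001, -0.536, -0.001]
79.0 [0.0233, -0.0, -0.0811] [-0.001, -0.606, -0.001]
83.0 [0.0291, -0.0001, -0.0889] [-0.001, -0.676, -0.001]
```

Call:
send_rows:
  motion:
    - [0,-0.0015,0,-0.008,0,-0.048,0]
    - [0,-0.0007,0,-0.0177,0,-0.117,0]
    - [0,0.0008,0,-0.0274,0,-0.187,0]
    - [0,0.0029,0,-0.0369,0,-0.257,0]
    - [0,0.0058,0,-0.0463,0,-0.327,0]
    - [0,0.0092,0,-0.0554,0,-0.396,0]
    - [0,0.0133,0,-0.0643,0,-0.466,0]
    - [0,0.018,0,-0.0729,0,-0.536,0]
    - [0,0.0233,0,-0.0811,0,-0.606,0]
    - [0,0.0291,0,-0.0889,0,-0.676,0]

```text
clock: 3.77
position: [0.5697, 0.1822, 0.0442]
ee_rot: [0.469, -0.528, 0.53, -0.47]
ft_force: [0.7, -4.1, 6.1]
grip_width: 0.208
```

```bash
python3 arc.py 85 88 91 94 97 100 102 103.5
```

```text
theta 82.89143030731404 rad 0.13880755850979123 yaw -6.850146825526891 F [ 0.7 -4.1  6.1] z 0.0442 g 0.208 t 3.7667
85.0 [-0.0011, -0.0, -0.0051] [-0.002, -0.032, 0.0]
88.0 [-0.0007, -0.0, -0.0125] [-0.002, -0.085, 0.001]
91.0 [0.0001, -0.0, -0.0197] [-0.002, -0.137, 0.001]
94.0 [0.0013, -0.0, -0.027] [-0.002, -0.189, 0.001]
97.0 [0.0029, -0.0001, -0.0341] [-0.002, -0.242, 0.001]
100.0 [0.0048, -0.0001, -0.0412] [-0.002, -0.294, 0.001]
102.0 [0.0063, -0.0001, -0.0459] [-0.002, -0.329, 0.001]
103.5 [0.0075, -0.0001, -0.0493] [-0.002, -0.355, 0.001]
```

Call:
send_rows:
  motion:
    - [0,0.0,0,-0.005,0,-0.032,0]
    - [0,0.0003,0,-0.0125,0,-0.085,0]
    - [0,0.0011,0,-0.0197,0,-0.137,0]
    - [0,0.0023,0,-0.027,0,-0.189,0]
    - [0,0.0039,0,-0.0341,0,-0.242,0]
    - [0,0.0058,0,-0.0412,0,-0.294,0]
    - [0,0.0073,0,-0.0459,0,-0.329,0]
    - [0,0.0085,0,-0.0493,0,-0.355,0]
    - [0,0.0085,0,-0.0493,0,-0.355,0]

```text
clock: 4.52
position: [0.5197, 0.1797, 0.0441]
ee_rot: [-0.555, 0.438, -0.439, 0.555]
ft_force: [1.2, -5.0, 5.4]
grip_width: 0.201
```

```bash
python3 arc.py 104.5 105.5 106.5 107.5
```

```text
theta 103.62493209787348 rad 0.13910210717865654 yaw 13.390324222272028 F [ 1.2 -5.   5.4] z 0.0441 g 0.201 t 4.5167
104.5 [-0.0009, -0.0, -0.0021] [-0.001, -0.019, 0.001]
105.5 [-0.0008, -0.0, -0.0046] [-0.001, -0.037, 0.001]
106.5 [-0.0007, -0.0, -0.007] [-0.001, -0.054, 0.001]
107.5 [-0.0005, -0.0, -0.0095] [-0.001, -0.072, 0.001]
```

Call:
send_rows:
  motion:
    - [0,0,0,-0.003,0,-0.02,0]
    - [0,0,0,-0.006,0,-0.042,0]
    - [0,0,0,-0.006,0,-0.042,0]
    - [0,0,0,-0.006,0,-0.042,0]

```text
clock: 4.85
position: [0.5143, 0.1783, 0.0441]
ee_rot: [-0.563, 0.426, -0.428, 0.564]
ft_force: [1.7, -6.0, 6.2]
grip_width: 0.198
```

```bash
python3 arc.py 107.5
```

```text
theta 105.92424465405465 rad 0.13910304459091702 yaw 15.695565673026815 F [ 1.7 -6.   6.2] z 0.0441 g 0.198 t 4.85
107.5 [-0.0008, -0.0, -0.0039] [-0.001, -0.032, 0.001]
```

Call:
send_rows:
  motion:
    - [0,0,0,-0.0015,0,-0.01,0]
    - [0,0,0,-0.0015,0,-0.01,0]
    - [0,0,0,-0.0015,0,-0.01,0]

```text
clock: 5.1
position: [0.513, 0.1779, 0.0441]
ee_rot: [-0.565, 0.424, -0.425, 0.566]
ft_force: [0.9, -5.1, 6.7]
grip_width: 0.198
```

```bash
python3 arc.py 107.5
```

```text
theta 106.4915761629101 rad 0.1391163663325281 yaw 16.264906496994787 F [ 0.9 -5.1  6.7] z 0.0441 g 0.198 t 5.1
107.5 [-0.0009, -0.0, -0.0025] [-0.002, -0.022, 0.001]
```

Call:
send_rows:
  motion:
    - [0,0,0,-0.0015,0,-0.01,0]
    - [0,0,0,-0.0015,0,-0.01,0]
    - [0,0,0,-0.0015,0,-0.01,0]

```text
clock: 5.35
position: [0.5116, 0.1775, 0.0441]
ee_rot: [-0.568, 0.421, -0.422, 0.568]
ft_force: [1.9, -6.5, 6.6]
grip_width: 0.204
```

Call:
send_rows:
  motion:
    - [0,0,0,-0.0015,0,-0.01,0]
    - [0,0,0,-0.0015,0,-0.01,0]
    - [0,0,0,-0.0015,0,-0.01,0]

```text
clock: 5.6
position: [0.5102, 0.177, 0.0441]
ee_rot: [-0.57, 0.418, -0.419, 0.57]
ft_force: [2.3, -5.2, 6.8]
grip_width: 0.2
```

```bash
python3 arc.py 107.5
```

```text
theta 107.6874411031624 rad 0.13908198309675074 yaw 17.405577840041712 F [ 2.3 -5.2  6.8] z 0.0441 g 0.2 t 5.6
107.5 [-0.0009, -0.0, 0.0005] [-0.002, -0.002, 0.001]
```

```bash
cat > look.py <<'E'
import sys
from h import *
from workcell import *
n,tag=sys.argv[1:3]; c=camera(n); np.savez(f"{n}_{tag}.npz",**c)
im=c["pixels"][:,:,::-1]
if len(sys.argv)>3:
    u0,u1,v0,v1=map(int,sys.argv[3:]); im=im[v0:v1,u0:u1]; s=min(800/(u1-u0),600/(v1-v0)); im=cv2.resize(im,None,fx=s,fy=s,interpolation=cv2.INTER_CUBIC)
cv2.imwrite(f"pics/{n}_{tag}.png",im)
E
python3 look.py side a 150 450 250 475; python3 look.py top a 40 340 180 405
```

```text
(no output)
```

View pics/side_a.png

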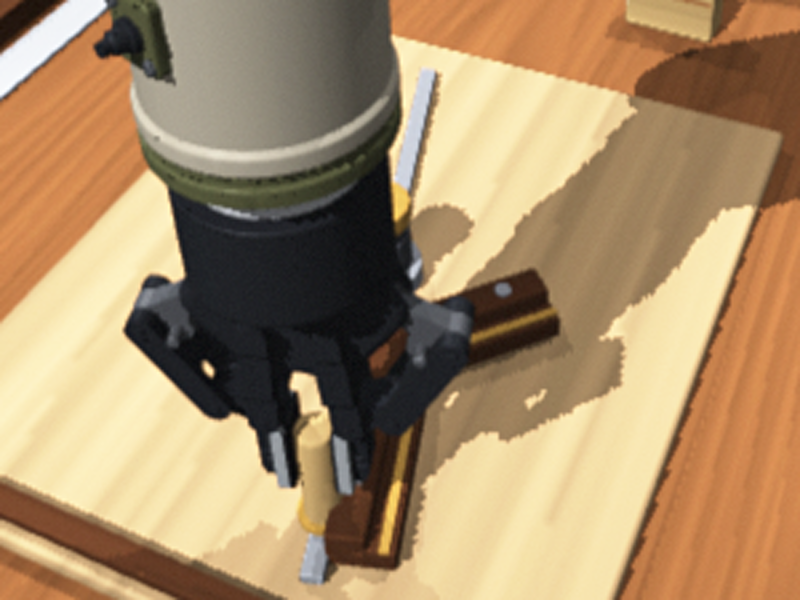

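View pics/top_a.png

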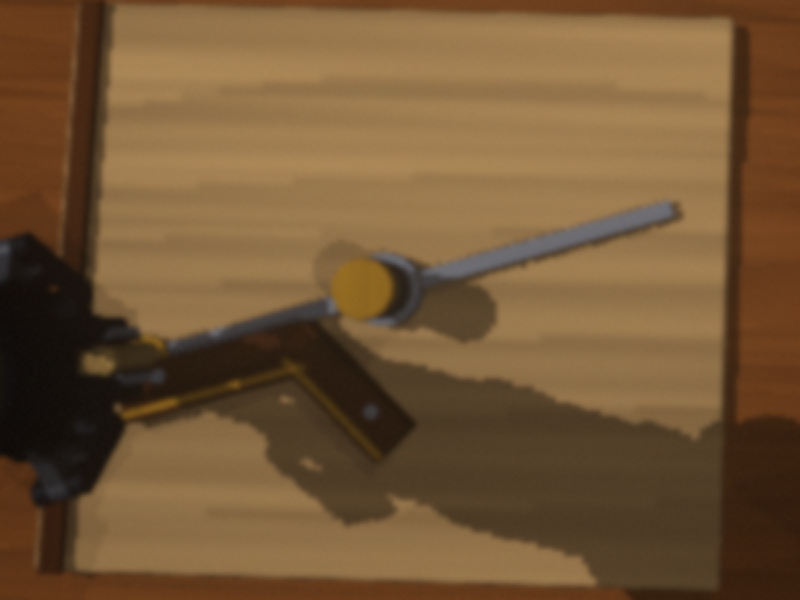

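The side view shows the peg held at about (315,470). In the top view the bar runs along the face's edge from about (165,345) to (330,305). It looks almost in contact, so I'll creep until I feel it.

Call:
send_rows:
  motion:
    - [0,0,0,-0.0015,0,-0.01,0]
    - [0,0,0,-0.0015,0,-0.01,0]
    - [0,0,0,-0.0015,0,-0.01,0]

```text
clock: 5.95
position: [0.5088, 0.1766, 0.0441]
ee_rot: [-0.572, 0.415, -0.416, 0.572]
ft_force: [2.4, -4.7, 6.8]
grip_width: 0.203
```

Call:
send_rows:
  motion:
    - [0,0,0,-0.0015,0,-0.01,0]
    - [0,0,0,-0.0015,0,-0.01,0]
    - [0,0,0,-0.0015,0,-0.01,0]

```text
clock: 6.2
position: [0.5074, 0.1761, 0.0441]
ee_rot: [-0.574, 0.412, -0.414, 0.574]
ft_force: [2.5, -4.7, 6.2]
grip_width: 0.207
```

```bash
python3 arc.py 107.5
```

```text
theta 108.92755564415117 rad 0.1391716079003107 yaw 18.55695172996751 F [ 2.5 -4.7  6.2] z 0.0441 g 0.207 t 6.2
107.5 [-0.0008, 0.0, 0.0035] [-0.002, 0.018, 0.001]
```

```bash
cat > bar.py <<'E'
import sys
from h import *
c=dict(np.load(sys.argv[1])); w=cloud(c); px=c["pixels"].astype(int)
g=np.linspace(.055,.162,60)
# bluish-grey pixels on the tail side
s=w.reshape(-1,3); col=px.reshape(-1,3)
d=s[:,:2]-[.5525,.0445]; rr=np.hypot(*d.T)
m=(col[:,2]>=col[:,0]-5)&(rr>.035)&(rr<.175)&(d[:,1]<0)&(d[:,0]>0)&(s[:,2]<.03)&(s[:,2]>.008)
q=s[m]; vx,vy,x0,y0=cv2.fitLine(q[:,:2].astype(np.float32),cv2.DIST_HUBER,0,1e-5,1e-5).ravel()
a=np.degrees(np.arctan2(vy,vx)); a=a+180 if a<0 else a
n=np.array([-np.sin(np.radians(a)),np.cos(np.radians(a))])
print("bar ang",a,"pivot offset mm",((np.array([.5525,.0445])-[x0,y0])@n*1000).round(2),m.sum(),"rmax",rr[m].max(),"z",np.median(q[:,2]))
E
python3 bar.py top_a.npz; python3 look.py top b 40 340 180 405; python3 bar.py top_b.npz
python3 look.py side b 150 450 250 475
```

```text
bar ang 107.25577 pivot offset mm 0.12 429 rmax 0.16930907010820756 z 0.019268069608472937
bar ang 108.612305 pivot offset mm -0.2 429 rmax 0.16872463174755742 z 0.019434386029449358
```

View pics/top_b.png

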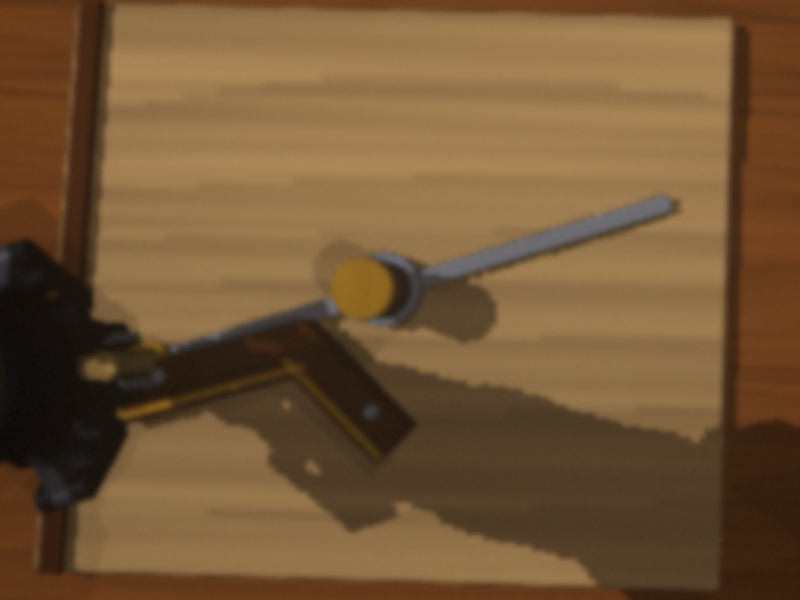

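View pics/side_b.png

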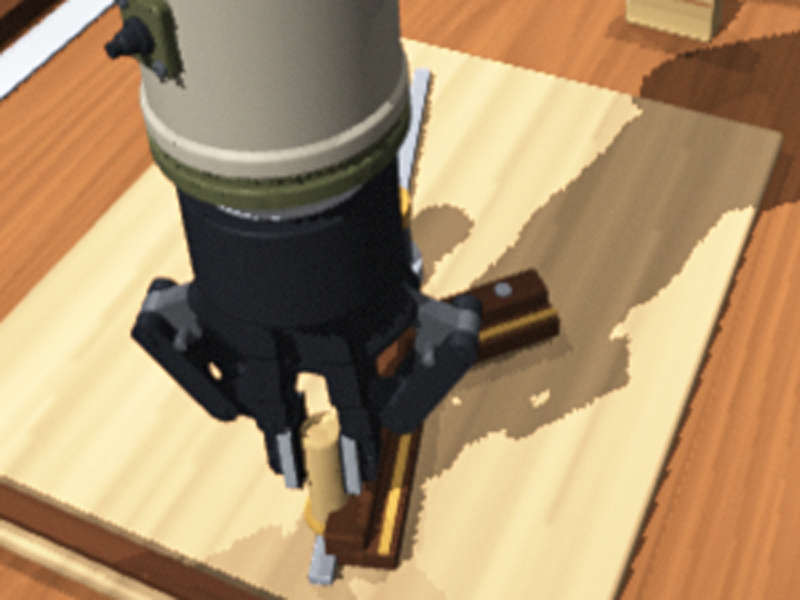

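Call:
send_rows:
  motion:
    - [0,0,0,-0.0015,0,-0.01,0]
    - [0,0,0,-0.0015,0,-0.01,0]
    - [0,0,0,-0.0015,0,-0.01,0]

```text
clock: 6.55
position: [0.506, 0.1757, 0.0441]
ee_rot: [-0.576, 0.409, -0.411, 0.576]
ft_force: [2.3, -5.7, 6.1]
grip_width: 0.201
```

Call:
send_rows:
  motion:
    - [0,0,0,-0.0015,0,-0.01,0]
    - [0,0,0,-0.0015,0,-0.01,0]
    - [0,0,0,-0.0015,0,-0.01,0]

```text
clock: 6.8
position: [0.5046, 0.1752, 0.0441]
ee_rot: [-0.578, 0.406, -0.408, 0.578]
ft_force: [2.5, -5.7, 6.5]
grip_width: 0.203
```

```bash
python3 arc.py 107.5;python3 look.py top c 40 340 180 405; python3 bar.py top_c.npz
```

```text
theta 110.12467098884484 rad 0.13916950975336387 yaw 19.705200391718826 F [ 2.5 -5.7  6.5] z 0.0441 g 0.203 t 6.8
107.5 [-0.0007, 0.0, 0.0064] [-0.002, 0.038, 0.001]
bar ang 109.96519 pivot offset mm -0.43 424 rmax 0.1687101233683537 z 0.01941659131769402
```

View pics/top_c.png

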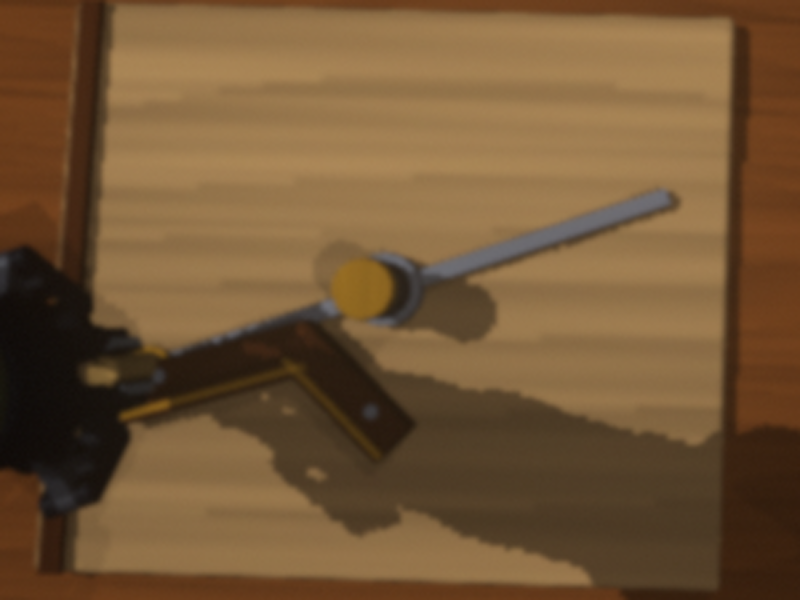

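```bash
python3 - <<'E'
from h import *
for n,f in(("top","top0.npz"),("side","side0.npz")):
    c=dict(np.load(f)); w=cloud(c); px=c["pixels"]
    H=w[...,2]
    piv=np.array([.5525,.0445]) if n=="top" else np.array([.551,.0460])
    s=w.reshape(-1,3); s=s[(s[:,2]>.029)&(s[:,2]<.036)]
    best=[]
    a=np.radians(107); e=np.array([np.cos(a),np.sin(a)]); nn=np.array([-e[1],e[0]])
    d=s[:,:2]-piv; X=d@e; Y=d@nn; k=(X>.03)&(X<.17)&(abs(Y)<.05)
    X,Y=X[k],Y[k]; P=[]
    for x in np.arange(.05,.158,.004):
        y=Y[abs(X-x)<.002]
        if len(y): P.append((x,y.min(),y.max()))
    P=np.array(P); print(n,(P*1000).round(1).tolist())
    for j in(1,2):
        m=np.polyfit(P[2:-2,0],P[2:-2,j],1); print("ang",107+np.degrees(np.arctan(m[0])),"off at0 mm",m[1]*1000, "X range",X.min(),X.max())
ims=[]
for f in("top0.npz","top_a.npz","top_c.npz"):
    c=dict(np.load(f)); im=c["pixels"][:,:,::-1][275:345,80:190].copy(); ims.append(cv2.resize(im,None,fx=5,fy=5,interpolation=cv2.INTER_NEAREST)[:,:])
cv2.imwrite("pics/cmp.png",cv2.resize(np.vstack([i for i in ims]),(440,840)) [:, :] if 0 else np.hstack([cv2.resize(i,(266,170*1),interpolation=cv2.INTER_AREA) for i in ims]))
cv2.imwrite("pics/cmp_a.png",ims[1]);cv2.imwrite("pics/cmp_c.png",ims[2])
E
```

```text
top [[50.0, 5.5, 33.8], [54.0, 5.0, 26.5], [58.0, 4.7, 22.3], [62.0, 5.1, 22.2], [66.0, 4.6, 22.4], [70.0, 5.0, 22.0], [74.0, 4.8, 22.6], [78.0, 5.4, 22.5], [82.0, 4.6, 21.7], [86.0, 4.8, 22.3], [90.0, 5.2, 22.5], [94.0, 4.6, 22.1], [98.0, 5.0, 21.6], [102.0, 4.6, 22.3], [106.0, 5.0, 22.5], [110.0, 4.5, 21.7], [114.0, 4.8, 22.3], [118.0, 5.2, 22.5], [122.0, 4.6, 22.3], [126.0, 4.4, 21.5], [130.0, 4.8, 22.2], [134.0, 5.0, 22.0], [138.0, 4.5, 22.3], [142.0, 4.3, 21.6], [146.0, 4.7, 22.1], [150.0, 5.0, 22.3], [154.0, 4.5, 21.6]]
ang 106.78359396214746 off at0 mm 5.17895312884923 X range 0.030083893929223355 0.1600252944571813
ang 106.80771803103192 off at0 mm 22.49085307846789 X range 0.030083893929223355 0.1600252944571813
side [[50.0, 4.7, 32.7], [54.0, 5.4, 26.6], [58.0, 5.2, 22.8], [62.0, 5.3, 22.2], [66.0, 5.1, 22.6], [70.0, 4.8, 22.2], [74.0, 5.4, 22.4], [78.0, 4.7, 22.1], [82.0, 5.3, 22.5], [86.0, 4.7, 22.4], [90.0, 4.3, 21.6], [94.0, 5.7, 22.4], [98.0, 5.2, 22.0], [102.0, 4.7, 22.4], [106.0, 4.4, 22.2], [110.0, 5.2, 22.4], [114.0, 4.5, 22.3], [118.0, 4.4, 21.9], [122.0, 4.7, 22.6], [126.0, 4.2, 22.2], [130.0, 4.5, 21.7], [134.0, 4.4, 22.4], [138.0, 5.0, 22.1], [142.0, 4.7, 21.6], [146.0, 4.6, 22.1], [150.0, 4.8, 22.2], [154.0, 4.6, 21.7]]
ang 106.55034342017481 off at0 mm 5.626592186662287 X range 0.03011160462225771 0.16040372043471524
ang 106.71898457516689 off at0 mm 22.71865660721469 X range 0.03011160462225771 0.16040372043471524
```

View pics/cmp_a.png

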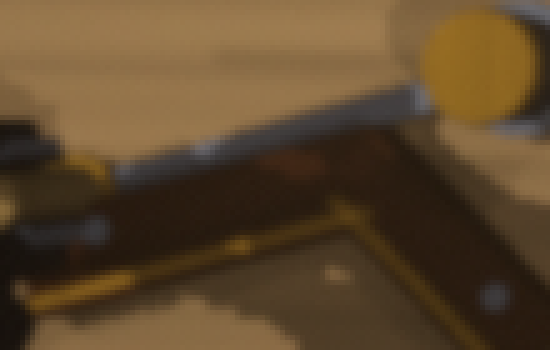

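View pics/cmp_c.png

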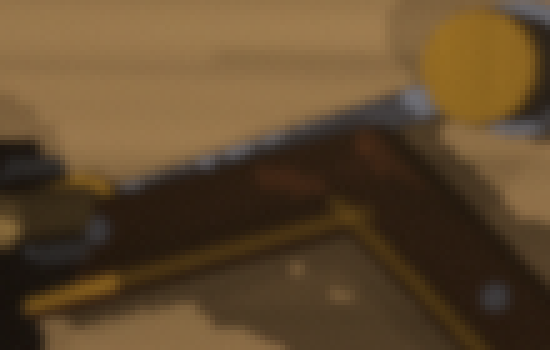

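The top crops show the blade sinking into the dark leg, with no contact force felt. So the frame doesn't stop the bar, and I've gone about 3° too far. Both cameras put the face at 106.75°, 5 mm off the pivot. I'll bring the bar back to that angle.

Call:
send_rows:
  motion:
    - [0,0,0,0.0025,0,0.019,0]
    - [0,0,0,0.005,0,0.037,0]
    - [0,0,0,0.0077,0,0.056,0]
    - [0,0,0,0.0077,0,0.056,0]
    - [0,0,0,0.0077,0,0.056,0]

```text
clock: 7.27
position: [0.5122, 0.1777, 0.0441]
ee_rot: [-0.566, 0.422, -0.424, 0.567]
ft_force: [3.9, -5.8, 6.3]
grip_width: 0.204
```

```bash
python3 arc.py 106.75;python3 look.py top d 80 190 270 345; python3 bar.py top_d.npz; python3 bar.py top_d.npz
```

```text
theta 106.84311505616513 rad 0.13914071906912706 yaw 16.474672086934895 F [ 3.9 -5.8  6.3] z 0.0441 g 0.204 t 7.2667
106.75 [-0.0009, -0.0, 0.0002] [-0.002, -0.005, 0.001]
bar ang 106.538284 pivot offset mm -0.14 432 rmax 0.168970700219761 z 0.01948826439692164
bar ang 106.538284 pivot offset mm -0.14 432 rmax 0.168970700219761 z 0.01948826439692164
```

View pics/top_d.png

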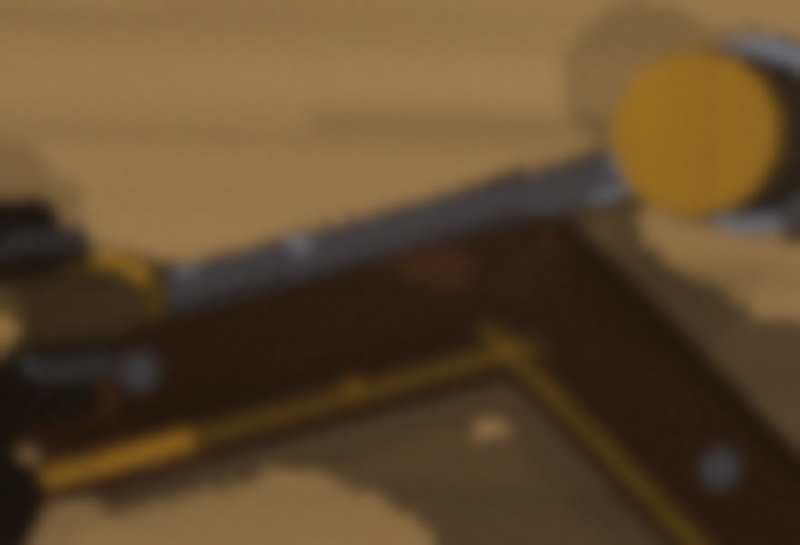

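The blade now lies flush along the leg, from about (170,290) to (600,175) in the crop. I'll release the peg, lift off and re-measure.

Call:
send_rows:
  motion:
    - [60,0,0,0,0,0,0]
    - [60,0,0,0,0,0,0]
    - [60,0,0,0,0,0,0]
    - [60,0,0,0,0,0,0]
    - [60,0,-0.03,0,0,0,0]
    - [60,0,-0.065,0,0,0,0]
    - [60,0,-0.1,0,0,0,0]
    - [60,0,-0.11,0,0,0,0]

```text
clock: 7.98
position: [0.5125, 0.1798, 0.1585]
ee_rot: [-0.565, 0.422, -0.424, 0.569]
ft_force: [0.6, 0.5, 0.3]
grip_width: 0.605
```

```bash
python3 m.py .5525 .0445 .10 16.8;python3 look.py top e 40 340 180 405; python3 bar.py top_e.npz; python3 look.py side e 150 450 250 475; python3 - <<'E'
from h import *
# bar angle using peg & cap & grey mask in side view
for f,piv in(("top_e.npz",(.5525,.0445)),("side_e.npz",(.551,.046))):
    c=dict(np.load(f)); s=cloud(c).reshape(-1,3)
    d=s[:,:2]-piv; 
    a=np.radians(106.75); e=np.array([np.cos(a),np.sin(a)]); n=np.array([-e[1],e[0]])
    X=d@e;Y=d@n
    k=(X<-.03)&(X>-.168)&(abs(Y)<.02)&(s[:,2]>.0165)&(s[:,2]<.024)
    m=np.polyfit(X[k],Y[k],1); print(f,k.sum(),"tail ang by height",106.75+np.degrees(np.arctan(m[0])),m[1]*1000)
E
```

```text
t 7.98 p [0.5125 0.1798 0.1585] yaw 16.6 q [-0.69  0.2   0.3   1.79 -0.07  1.15 -0.08] F [0.6 0.5 0.3] g 0.605
[ 0.1412  0.0583 -0.0006] [-0.0063 -0.0043 -0.0015]
bar ang 106.4988 pivot offset mm -0.01 432 rmax 0.16895219679062787 z 0.019456547458425233
top_e.npz 588 tail ang by height 106.56119255913173 -0.007352151236405134
side_e.npz 21 tail ang by height 107.2584298915114 -2.249530112421996
```

View pics/top_e.png

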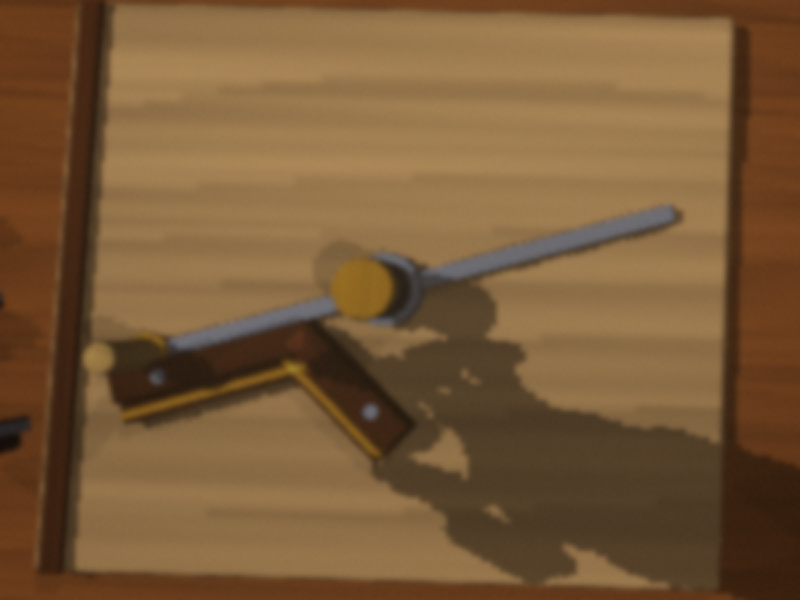

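The bevel stayed put after release. The bar reads 106.55° against 106.8° for the face, about 0.6 mm at the peg. Next is the cap.

Call:
send_rows:
  motion:
    - [0,0.035,0.01,0,-0.006,0,0]
    - [0,0.07,0.02,0,-0.006,0,0]
    - [0,0.105,0.03,-0.0006,-0.006,0,0]
    - [0,0.141,0.04,-0.0006,-0.006,0,0]
    - [0,0.141,0.058,-0.0006,-0.006,0,0]
    - [0,0.141,0.058,-0.0006,-0.006,0,0]
    - [0,0.141,0.058,-0.0006,-0.006,0,0]

```text
clock: 8.67
position: [0.5488, 0.0437, 0.0936]
ee_rot: [0.569, -0.425, 0.421, -0.564]
ft_force: [0.6, 1.1, 1.1]
grip_width: 0.0
```

```bash
python3 m.py .5525 .0445 .068 16.8
```

```text
t 8.67 p [0.5488 0.0437 0.0936] yaw 16.5 q [-0.49  0.31  0.38  1.83 -0.13  1.04  0.23] F [0.6 1.1 1.1] g 0.0
[0.0003 0.0256 0.0041] [ 0.0097 -0.0044 -0.0005]
```

Call:
send_rows:
  motion:
    - [0,0,0.01,0.004,0.008,0,0]
    - [0,0,0.022,0.004,0.008,0,0]
    - [0,0,0.026,0.004,0.008,0,0]
    - [0,0,0.029,0.004,0.008,0,0]
    - [0,0,0.032,0.004,0.008,0,0]
    - [0,0,0.034,0.004,0.008,0,0]
    - [0,0,0.034,0.004,0.008,0,0]

```text
clock: 9.25
position: [0.5538, 0.045, 0.0613]
ee_rot: [-0.566, 0.422, -0.423, 0.568]
ft_force: [0.5, 0.4, -0.5]
grip_width: -0.001
```

```bash
python3 m.py .5525 .0445 .057 16.8
```

```text
t 9.25 p [0.5538 0.045  0.0613] yaw 16.6 q [-0.48  0.35  0.37  1.85 -0.15  0.97  0.25] F [ 0.5  0.4 -0.5] g -0.001
[ 0.0001  0.0043 -0.0014] [-0.0022 -0.0038 -0.0002]
```

Call:
send_rows:
  motion:
    - [0,0,0.002,0,0,0,0]
    - [0,0,0.004,0,0,0,0]
    - [0,0,0.004,0,0,0,0]

```text
clock: 9.5
position: [0.5542, 0.0448, 0.0581]
ee_rot: [-0.566, 0.422, -0.423, 0.568]
ft_force: [-3.4, 1.5, 8.5]
grip_width: -0.0
```

Call:
send_rows:
  motion:
    - [0,0,0.002,0,0,0,0]
    - [0,0,0.002,0,0,0,0]

```text
clock: 9.67
position: [0.5545, 0.0448, 0.0579]
ee_rot: [-0.566, 0.422, -0.423, 0.568]
ft_force: [-12.8, 0.9, 29.0]
grip_width: 0.001
```

```bash
python3 m.py .5525 .0445 .057 16.8; python3 look.py side f 220 370 280 390
```

```text
t 9.67 p [0.5545 0.0448 0.0579] yaw 16.5 q [-0.47  0.36  0.37  1.85 -0.16  0.96  0.25] F [-12.8   0.9  29. ] g 0.001
[-0.0003  0.0009 -0.002 ] [-0.0034 -0.0045 -0.001 ]
```

View pics/side_f.png

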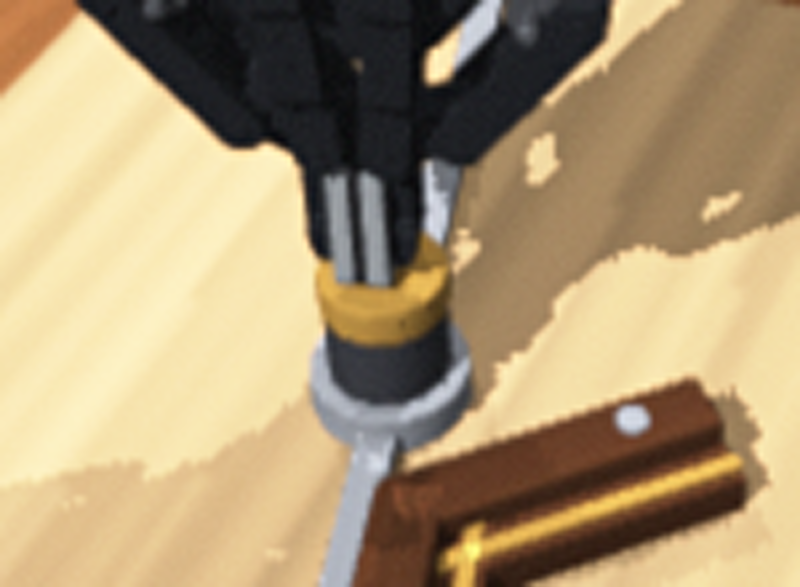

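The fingertips sit on the cap and bottomed out at 0.058 m with 29 N, so it is fully down. I'll lift off and check the cap and bar.

Call:
send_rows:
  motion:
    - [0,0,-0.02,0,0,0,0]
    - [0,0,-0.06,0,0,0,0]
    - [0,0,-0.1,0,0,0,0]
    - [0,0,-0.12,0,0,0,0]

```text
clock: 10.05
position: [0.5552, 0.0442, 0.1799]
ee_rot: [-0.565, 0.421, -0.425, 0.569]
ft_force: [1.0, 0.1, 0.1]
grip_width: -0.0
```

```bash
python3 m.py .4757 -.4110 .17 -85.3
```

```text
t 10.05 p [0.5552 0.0442 0.1799] yaw 16.5 q [-0.51  0.21  0.4   1.74 -0.09  1.2   0.2 ] F [1.  0.1 0.1] g -0.0
[ 0.4138  0.0087 -0.2057] [-0.0057  1.7769 -0.006 ]
```

Call:
send_rows:
  motion:
    - [70,0.414,0.009,-0.206,0,1.777,0]
    - [70,0.414,0.009,-0.206,0,1.777,0]
    - [70,0.414,0.009,-0.206,0,1.777,0]
    - [70,0.414,0.009,-0.206,0,1.777,0]
    - [70,0.414,0.009,-0.206,0,1.777,0]
    - [70,0.414,0.009,-0.206,0,1.777,0]
    - [70,0.414,0.009,-0.206,0,1.777,0]
    - [70,0.414,0.009,-0.206,0,1.777,0]
    - [70,0.414,0.009,-0.206,0,1.777,0]
    - [70,0.414,0.009,-0.206,0,1.777,0]

```text
clock: 10.88
position: [0.4814, -0.3679, 0.167]
ee_rot: [0.209, -0.675, 0.675, -0.211]
ft_force: [0.8, -0.1, 1.1]
grip_width: 0.699
```

```bash
python3 m.py .4757 -.4110 .12 -85.3; python3 look.py top g 40 340 180 405; python3 bar.py top_g.npz; python3 - <<'E'
from h import *
c=dict(np.load("top_g.npz")); s=cloud(c).reshape(-1,3)
k=(np.hypot(s[:,0]-.5525,s[:,1]-.0445)<.013)&(s[:,2]>.05); print("cap z",np.median(s[k],0))
k=(s[:,2]>.068)&(s[:,2]<.08)&(np.hypot(s[:,0]-.5125,s[:,1]-.178)<.02); print("peg",s[k].mean(0),k.sum())
E
```

```text
t 10.88 p [ 0.4814 -0.3679  0.167 ] yaw -55.4 q [-0.03  0.41  0.77  1.64 -0.3   1.22 -0.16] F [ 0.8 -0.1  1.1] g 0.699
[0.0293 0.047  0.0321] [-0.0009  0.5219 -0.0025]
bar ang 106.49765 pivot offset mm -0.14 424 rmax 0.16897375907097212 z 0.019309172231414318
cap z [0.55275996 0.04453692 0.05827584]
peg [0.51298315 0.17697601 0.07414274] 147
```

View pics/top_g.png

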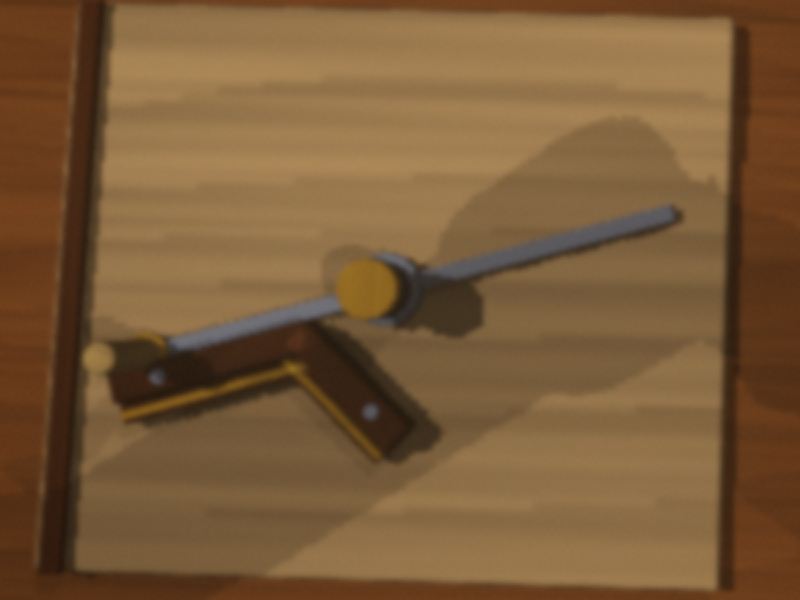

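The cap is at 58.3 mm, so it's locked, and the bar hasn't moved. Now the middle rail.

Call:
send_rows:
  motion:
    - [70,0.029,0.02,0.032,0,0.522,0]
    - [70,0.029,0.04,0.032,0,0.522,0]
    - [70,0.029,0.047,0.032,0,0.522,0]
    - [70,0.029,0.047,0.032,0,0.522,0]
    - [70,0.029,0.047,0.032,0,0.522,0]
    - [70,0.029,0.047,0.032,0,0.522,0]
    - [70,0.029,0.047,0.032,0,0.522,0]

```text
clock: 11.52
position: [0.4769, -0.4086, 0.1201]
ee_rot: [-0.032, 0.706, -0.706, 0.033]
ft_force: [-0.4, 0.3, 0.4]
grip_width: 0.704
```

```bash
python3 m.py .4757 -.4110 .011 -85.3
```

```text
t 11.52 p [ 0.4769 -0.4086  0.1201] yaw -84.7 q [ 0.01  0.54  0.85  1.62 -0.44  1.17 -0.52] F [-0.4  0.3  0.4] g 0.704
[0.0017 0.1091 0.0022] [-0.0001  0.01   -0.0023]
```

Call:
send_rows:
  motion:
    - [70,0.0017,0.02,0.0022,0,0.01,0]
    - [70,0.0017,0.05,0.0022,0,0.01,0]
    - [70,0.0017,0.08,0.0022,0,0.01,0]
    - [70,0.0017,0.1,0.0022,0,0.01,0]
    - [70,0.0017,0.109,0.0022,0,0.01,0]
    - [70,0.0017,0.109,0.0022,0,0.01,0]

```text
clock: 12.02
position: [0.4747, -0.4101, 0.0093]
ee_rot: [-0.028, 0.707, -0.706, 0.028]
ft_force: [-0.3, 0.9, 0.5]
grip_width: 0.703
```

Call:
send_rows:
  motion:
    - [0,0,0,0,0,0,0]
    - [0,0,0,0,0,0,0]
    - [0,0,0,0,0,0,0]
    - [0,0,0,0,0,0,0]
    - [0,0,0,0,0,0,0]
    - [0,0,0,0,0,0,0]
    - [0,0,0,0,0,0,0]
  squeeze: 35

```text
clock: 12.6
position: [0.4763, -0.4117, 0.0126]
ee_rot: [0.026, -0.706, 0.707, -0.029]
ft_force: [-0.5, 1.5, 7.4]
grip_width: 0.295
```

```bash
python3 m.py; python3 look.py side h 340 480 170 275
```

```text
t 12.6 p [ 0.4763 -0.4117  0.0126] yaw -85.5 q [ 0.07  0.67  0.77  1.69 -0.54  1.   -0.46] F [-0.5  1.5  7.4] g 0.295
```

View pics/side_h.png

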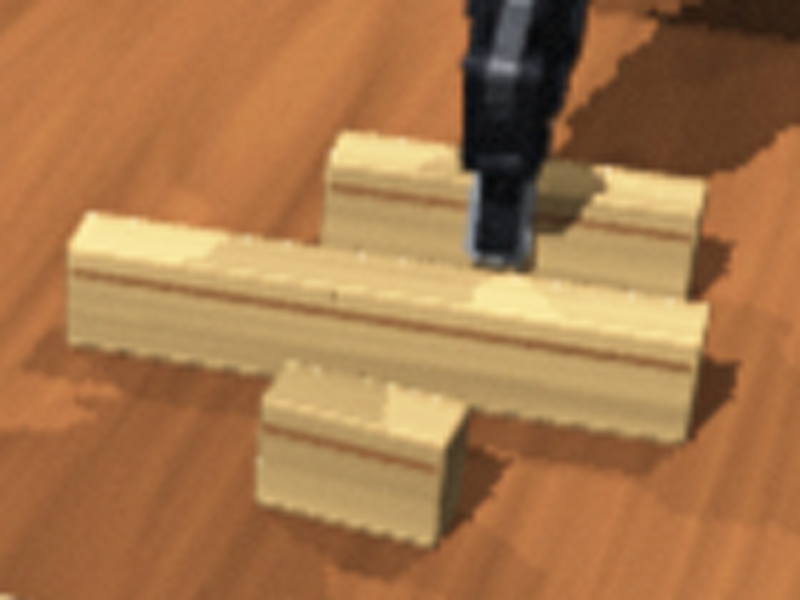

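The middle rail is gripped with 25 mm between the pads, near its centre, and the neighbours are untouched. I'll lift it.

Call:
send_rows:
  motion:
    - [0,0,-0.01,0,0,0,0]
    - [0,0,-0.035,0,0,0,0]
    - [0,0,-0.07,0,0,0,0]
    - [0,0,-0.1,0,0,0,0]
    - [0,0,-0.1,0,0,0,0]

```text
clock: 13.07
position: [0.4771, -0.4136, 0.118]
ee_rot: [0.024, -0.705, 0.708, -0.031]
ft_force: [-0.4, -1.5, -0.6]
grip_width: 0.295
```

```bash
python3 m.py .6010 -.0454 .12 16.5
```

```text
t 13.07 p [ 0.4771 -0.4136  0.118 ] yaw -85.6 q [ 0.01  0.55  0.85  1.62 -0.45  1.16 -0.52] F [-0.4 -1.5 -0.6] g 0.295
[-0.152  -0.0025 -0.3575] [-0.0118 -1.7814 -0.0018]
```

Call:
send_rows:
  motion:
    - [0,-0.152,-0.0025,-0.3575,0,-1.78,0]
    - [0,-0.152,-0.0025,-0.3575,0,-1.78,0]
    - [0,-0.152,-0.0025,-0.3575,0,-1.78,0]
    - [0,-0.152,-0.0025,-0.3575,0,-1.78,0]
    - [0,-0.152,-0.0025,-0.3575,0,-1.78,0]
    - [0,-0.152,-0.0025,-0.3575,0,-1.78,0]
    - [0,-0.152,-0.0025,-0.3575,0,-1.78,0]
    - [0,-0.152,-0.0025,-0.3575,0,-1.78,0]
    - [0,-0.152,-0.0025,-0.3575,0,-1.78,0]
    - [0,-0.152,-0.0025,-0.3575,0,-1.78,0]

```text
clock: 13.9
position: [0.6007, -0.0346, 0.1145]
ee_rot: [-0.438, 0.554, -0.554, 0.441]
ft_force: [-0.8, 1.5, -0.5]
grip_width: 0.298
```

```bash
python3 m.py .6010 -.0454 .09 16.5
```

```text
t 13.9 p [ 0.6007 -0.0346  0.1145] yaw -13.1 q [-0.44  0.4   0.53  1.69 -0.23  1.11 -0.07] F [-0.8  1.5 -0.5] g 0.298
[0.0106 0.0245 0.0027] [-0.0035 -0.517  -0.0036]
```

Call:
send_rows:
  motion:
    - [0,0.0106,0.01,0.0027,-0.003,-0.517,-0.003]
    - [0,0.0106,0.02,0.0027,-0.003,-0.517,-0.003]
    - [0,0.0106,0.0245,0.0027,-0.003,-0.517,-0.003]
    - [0,0.0106,0.0245,0.0027,-0.003,-0.517,-0.003]
    - [0,0.0106,0.0245,0.0027,-0.003,-0.517,-0.003]
    - [0,0.0106,0.0245,0.0027,-0.003,-0.517,-0.003]
    - [0,0.0106,0.0245,0.0027,-0.003,-0.517,-0.003]
    - [0,0.0106,0.0245,0.0027,-0.003,-0.517,-0.003]

```text
clock: 14.57
position: [0.5992, -0.0537, 0.0897]
ee_rot: [0.564, -0.427, 0.428, -0.562]
ft_force: [-0.1, -0.4, -0.2]
grip_width: 0.294
```

```bash
python3 m.py .6010 -.0454 .035 16.5; python3 look.py top i 150 350 150 300;python3 look.py side i
```

```text
t 14.57 p [ 0.5992 -0.0537  0.0897] yaw 15.5 q [-0.34  0.42  0.44  1.71 -0.19  1.06  0.43] F [-0.1 -0.4 -0.2] g 0.294
[-0.0076  0.0547  0.004 ] [ 0.001  -0.017   0.0022]
```

View pics/top_i.png

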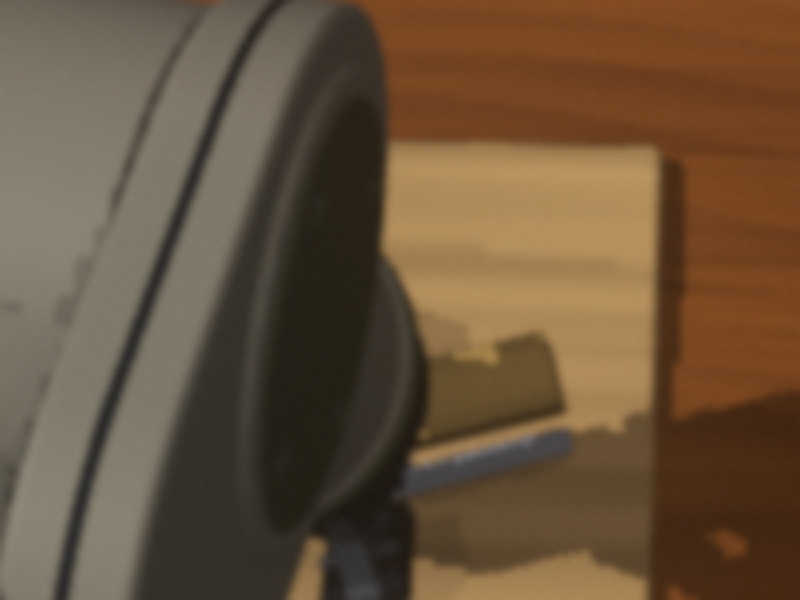

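View pics/side_i.png

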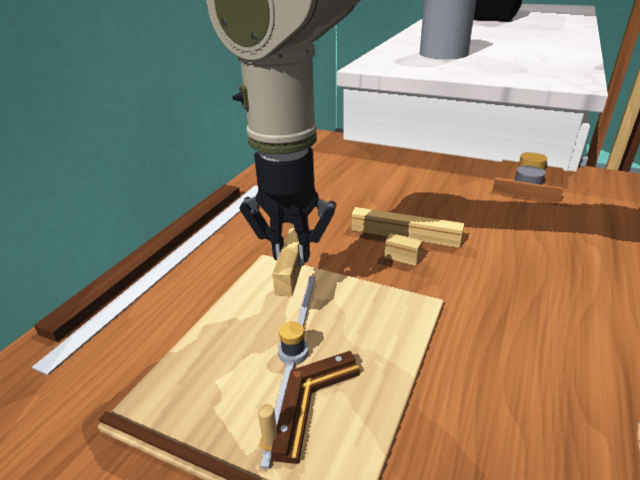

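The rail hangs parallel to the tail and just beyond it. In the top crop its visible end is at about (490,390) and the tail at (490,465). I'll correct the position, then lower in stages.

Call:
send_rows:
  motion:
    - [0,-0.0076,0.01,0.004,0.001,-0.017,0.002]
    - [0,-0.0076,0.02,0.004,0.001,-0.017,0.002]
    - [0,-0.0076,0.03,0.004,0.001,-0.017,0.002]
    - [0,-0.0076,0.04,0.004,0.001,-0.017,0.002]
    - [0,-0.0076,0.04,0.004,0.001,-0.017,0.002]
    - [0,-0.0076,0.04,0.004,0.001,-0.017,0.002]

```text
clock: 15.17
position: [0.6001, -0.0456, 0.0482]
ee_rot: [0.568, -0.423, 0.422, -0.566]
ft_force: [0.5, -0.6, -0.9]
grip_width: 0.299
```

```bash
python3 m.py .6010 -.0454 .026 16.5; python3 look.py top j 150 350 150 300; python3 look.py side j 200 400 220 370; python3 - <<'E'
from h import *
c=dict(np.load("top_j.npz")); s=cloud(c).reshape(-1,3); px=c["pixels"].reshape(-1,3).astype(int)
k=(s[:,2]>.06)&(s[:,2]<.085)&(s[:,1]<-.06)&(s[:,1]>-.14)&(s[:,0]>.57)&(s[:,0]<.68)&(px[:,0]>px[:,2]+25)
q=s[k]; print(k.sum(), cv2.minAreaRect((q[:,:2]*1000).astype(np.float32)), np.median(q[:,2]))
E
```

```text
t 15.17 p [ 0.6001 -0.0456  0.0482] yaw 16.6 q [-0.33  0.47  0.41  1.73 -0.22  0.99  0.46] F [ 0.5 -0.6 -0.9] g 0.299
[0.0001 0.0222 0.001 ] [ 0.0026  0.0026 -0.0002]
594 ((613.0135498046875, -85.82020568847656), (26.343467712402344, 48.00029373168945), 16.644702911376953) 0.07591471862916144
```

View pics/side_j.png

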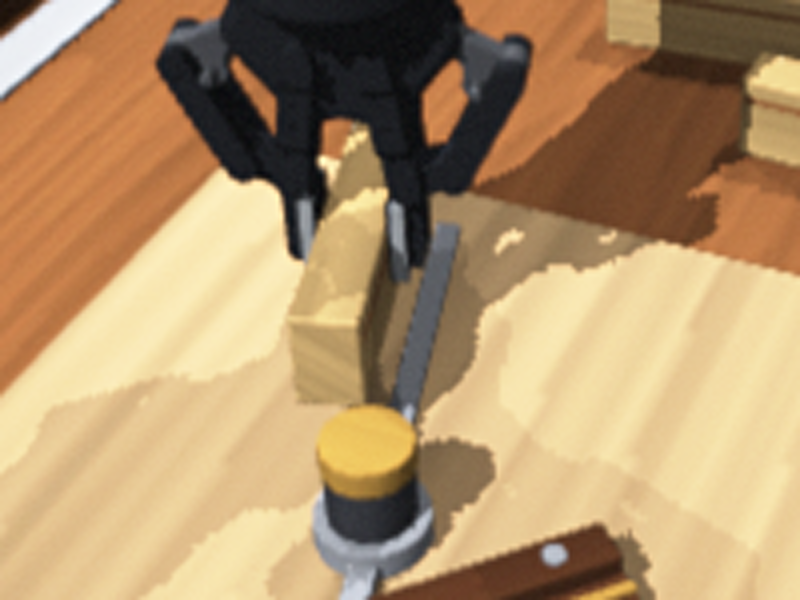

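The rail measures 106.6°, 21 mm off the bar axis (a 3 mm gap), with its middle 101 mm from the pivot. All three are on target, so I'll lower it.

Call:
send_rows:
  motion:
    - [0,0,0.007,0.001,0.002,0.002,0]
    - [0,0,0.014,0.001,0.002,0.002,0]
    - [0,0,0.02,0.001,0.002,0.002,0]
    - [0,0,0.0225,0.001,0.002,0.002,0]
    - [0,0,0.0225,0.001,0.002,0.002,0]

```text
clock: 15.68
position: [0.6011, -0.045, 0.0257]
ee_rot: [-0.567, 0.423, -0.423, 0.567]
ft_force: [0.8, 0.6, -0.0]
grip_width: 0.302
```

```bash
python3 m.py .6010 -.0454 .0245 16.5
```

```text
t 15.68 p [ 0.6011 -0.045   0.0257] yaw 16.6 q [-0.32  0.5   0.4   1.74 -0.23  0.94  0.46] F [ 0.8  0.6 -0. ] g 0.302
[ 0.0004  0.0012 -0.0002] [ 0.0003  0.001  -0.0004]
```

Call:
send_rows:
  motion:
    - [0,0,0.0008,0,0,0,0]
    - [0,0,0.0015,0,0,0,0]
    - [0,0,0.0015,0,0,0,0]

```text
clock: 15.93
position: [0.6019, -0.045, 0.0253]
ee_rot: [-0.566, 0.422, -0.423, 0.567]
ft_force: [0.8, 0.2, -0.7]
grip_width: 0.298
```

```bash
python3 m.py; python3 look.py side k 200 400 220 370
```

```text
t 15.93 p [ 0.6019 -0.045   0.0253] yaw 16.6 q [-0.32  0.5   0.4   1.74 -0.24  0.94  0.46] F [ 0.8  0.2 -0.7] g 0.298
```

View pics/side_k.png

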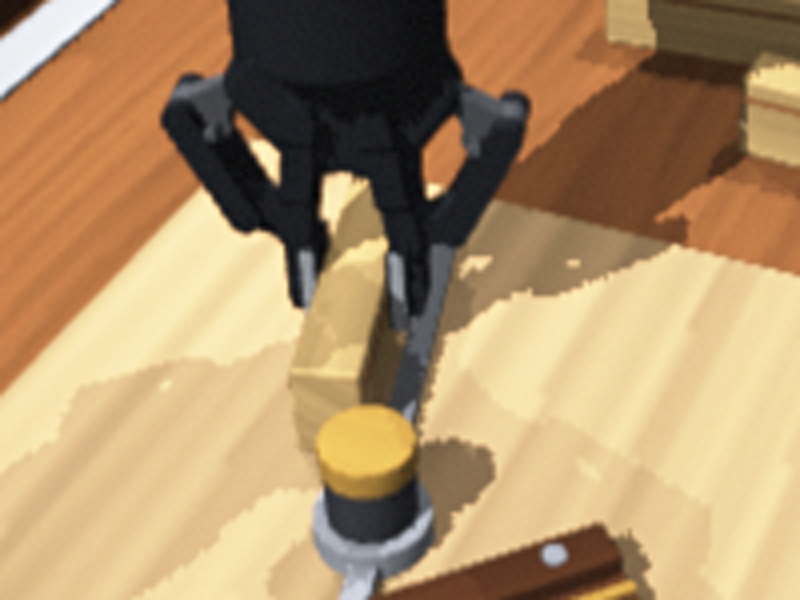

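Call:
send_rows:
  motion:
    - [0,0,0.001,0,0,0,0]
    - [0,0,0.001,0,0,0,0]

```text
clock: 16.15
position: [0.6021, -0.0451, 0.0247]
ee_rot: [-0.566, 0.422, -0.423, 0.567]
ft_force: [-0.3, 0.1, 2.5]
grip_width: 0.295
```

Call:
send_rows:
  motion:
    - [0,0,0.001,0,0,0,0]
    - [0,0,0.001,0,0,0,0]

```text
clock: 16.32
position: [0.6021, -0.0451, 0.0246]
ee_rot: [-0.566, 0.422, -0.423, 0.567]
ft_force: [-4.7, 0.9, 13.9]
grip_width: 0.296
```

The rail is on the board: vertical force rose at z 0.0247, as predicted. I'll ease off, release a little and retreat.

Call:
send_rows:
  motion:
    - [0,0,-0.0008,0,0,0,0]
    - [45,0,-0.001,0,0,0,0]
    - [45,0,-0.001,0,0,0,0]
    - [45,0,-0.001,0,0,0,0]
    - [45,0,-0.001,0,0,0,0]
    - [45,0,-0.02,0,0,0,0]
    - [45,0,-0.05,0,0,0,0]
    - [45,0,-0.09,0,0,0,0]
    - [45,0,-0.13,0,0,0,0]
    - [45,0,-0.16,0,0,0,0]

```text
clock: 17.15
position: [0.602, -0.0454, 0.1865]
ee_rot: [-0.566, 0.422, -0.424, 0.568]
ft_force: [0.8, 0.5, 0.5]
grip_width: 0.445
```

```bash
python3 m.py .45 .35 .22 40
```

```text
t 17.15 p [ 0.602  -0.0454  0.1865] yaw 16.5 q [-0.37  0.32  0.45  1.61 -0.15  1.24  0.4 ] F [0.8 0.5 0.5] g 0.445
[-0.4223 -0.0339 -0.0331] [-0.0034 -0.4095  0.0014]
```

Call:
send_rows:
  motion:
    - [45,-0.422,-0.034,-0.033,0,-0.41,0]
    - [45,-0.422,-0.034,-0.033,0,-0.41,0]
    - [45,-0.422,-0.034,-0.033,0,-0.41,0]
    - [45,-0.422,-0.034,-0.033,0,-0.41,0]
    - [45,-0.422,-0.034,-0.033,0,-0.41,0]
    - [45,-0.422,-0.034,-0.033,0,-0.41,0]
    - [45,-0.422,-0.034,-0.033,0,-0.41,0]
    - [45,-0.422,-0.034,-0.033,0,-0.41,0]
    - [45,-0.422,-0.034,-0.033,0,-0.41,0]
    - [45,-0.422,-0.034,-0.033,0,-0.41,0]

```text
clock: 17.98
position: [0.4513, 0.3442, 0.2168]
ee_rot: [-0.641, 0.298, -0.299, 0.641]
ft_force: [1.0, 0.9, -0.4]
grip_width: 0.455
```

```bash
python3 m.py; python3 look.py top z;python3 look.py side z; python3 bar.py top_z.npz; python3 - <<'E'
from h import *
s=cloud(dict(np.load("top_z.npz"))).reshape(-1,3)
def rect(z0,z1,x0,x1,y0,y1):
    k=(s[:,2]>z0)&(s[:,2]<z1)&(s[:,0]>x0)&(s[:,0]<x1)&(s[:,1]>y0)&(s[:,1]<y1); q=s[k]
    print(cv2.minAreaRect((q[:,:2]*1000).astype(np.float32)),np.median(q[:,2]).round(4)); return q
q=rect(.045,.06,.55,.68,-.14,.02)
q=rect(.033,.048,.38,.62,-.36,-.28); q=rect(.033,.048,.44,.52,-.27,-.22)
k=(np.hypot(s[:,0]-.5525,s[:,1]-.0445)<.013)&(s[:,2]>.05); print("cap z",np.median(s[k,2]))
E
```

```text
t 17.98 p [0.4513 0.3442 0.2168] yaw 40.0 q [-0.85  0.21  0.14  1.65 -0.03  1.28 -0.01] F [ 1.   0.9 -0.4] g 0.455
bar ang 106.82299 pivot offset mm -0.26 89 rmax 0.16752297738275945 z 0.019338570680017764
((603.2188720703125, -45.862884521484375), (26.38622283935547, 130.2489776611328), 16.6358642578125) 0.0522
((499.4696350097656, -324.0684509277344), (209.9145965576172, 27.079145431518555), 4.529098033905029) 0.0403
((482.96923828125, -248.20057678222656), (26.368446350097656, 60.10856628417969), 86.9319076538086) 0.0403
cap z 0.05831856553568604
```

View pics/top_z.png

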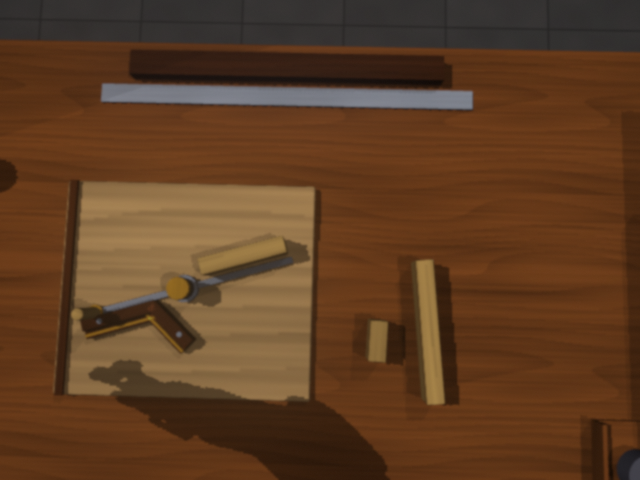

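View pics/side_z.png

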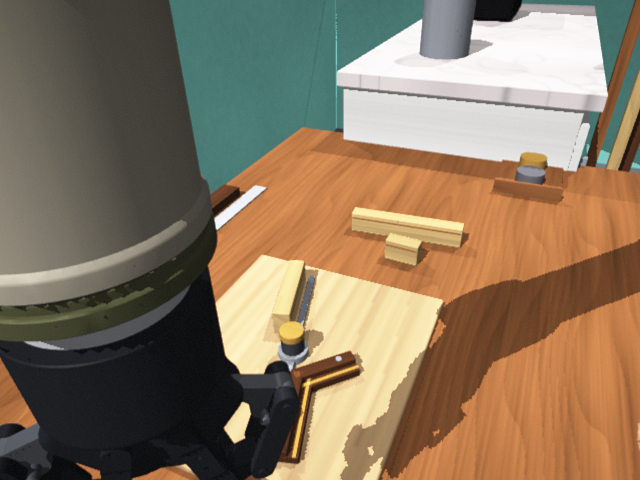

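The rail lies flat on the board at 106.6°, 101 mm out, but the gap reads about 5 mm. There's plenty of time, so I'll re-grip it and slide it about 2.5 mm closer.

```bash
python3 m.py .6030 -.0459 .13 16.6
```

```text
t 18.08 p [0.448  0.3501 0.2166] yaw 40.7 q [-0.86  0.21  0.13  1.65 -0.03  1.28 -0.01] F [-0.3  0.1 -0.4] g 0.447
[ 0.4016  0.0853 -0.1406] [-0.0014  0.4199 -0.003 ]
```

Call:
send_rows:
  motion:
    - [60,0.4,0.02,-0.14,0,0.42,0]
    - [60,0.4,0.02,-0.14,0,0.42,0]
    - [60,0.4,0.02,-0.14,0,0.42,0]
    - [60,0.4,0.02,-0.14,0,0.42,0]
    - [60,0.4,0.02,-0.14,0,0.42,0]
    - [60,0.4,0.02,-0.14,0,0.42,0]
    - [60,0.4,0.02,-0.14,0,0.42,0]
    - [60,0.4,0.02,-0.14,0,0.42,0]
    - [60,0.4,0.02,-0.14,0,0.42,0]
    - [60,0.4,0.02,-0.14,0,0.42,0]

```text
clock: 18.92
position: [0.6003, -0.0488, 0.1969]
ee_rot: [-0.564, 0.425, -0.426, 0.565]
ft_force: [0.6, 0.3, 0.7]
grip_width: 0.601
```

```bash
python3 m.py .6025 -.0459 .1 16.6
```

```text
t 18.92 p [ 0.6003 -0.0488  0.1969] yaw 16.0 q [-0.36  0.31  0.45  1.6  -0.14  1.26  0.4 ] F [0.6 0.3 0.7] g 0.601
[-0.0022  0.0969  0.0028] [-0.0016 -0.0105 -0.    ]
```

Call:
send_rows:
  motion:
    - [60,-0.002,0.03,0.0028,0,-0.01,0]
    - [60,-0.002,0.06,0.0028,0,-0.01,0]
    - [60,-0.002,0.09,0.0028,0,-0.01,0]
    - [60,-0.002,0.097,0.0028,0,-0.01,0]
    - [60,-0.002,0.097,0.0028,0,-0.01,0]
    - [60,-0.002,0.097,0.0028,0,-0.01,0]

```text
clock: 19.42
position: [0.6027, -0.044, 0.101]
ee_rot: [-0.566, 0.422, -0.423, 0.567]
ft_force: [-0.4, -0.3, 0.4]
grip_width: 0.599
```

```bash
python3 m.py .6025 -.0459 .028 16.6
```

```text
t 19.42 p [ 0.6027 -0.044   0.101 ] yaw 16.6 q [-0.34  0.41  0.43  1.69 -0.19  1.08  0.43] F [-0.4 -0.3  0.4] g 0.599
[ 0.0017  0.073  -0.0009] [-0.0019 -0.0007  0.0004]
```

Call:
send_rows:
  motion:
    - [60,0.0017,0.025,-0.0009,0,0,0]
    - [60,0.0017,0.05,-0.0009,0,0,0]
    - [60,0.0017,0.068,-0.0009,0,0,0]
    - [60,0.0017,0.073,-0.0009,0,0,0]
    - [60,0.0017,0.073,-0.0009,0,0,0]

```text
clock: 19.83
position: [0.6023, -0.0456, 0.0276]
ee_rot: [-0.566, 0.422, -0.423, 0.567]
ft_force: [0.2, 0.2, -0.2]
grip_width: 0.596
```

Call:
send_rows:
  motion:
    - [0,0,0,0,0,0,0]
    - [0,0,0,0,0,0,0]
    - [0,0,0,0,0,0,0]
    - [0,0,0,0,0,0,0]
    - [0,0,0,0,0,0,0]
    - [0,0,0,0,0,0,0]
  squeeze: 20

```text
clock: 20.33
position: [0.6034, -0.0458, 0.0292]
ee_rot: [-0.566, 0.422, -0.424, 0.568]
ft_force: [-1.2, 0.6, 7.1]
grip_width: 0.301
```

```bash
python3 m.py; python3 look.py top r; python3 - <<'E'
from h import *
s=cloud(dict(np.load("top_r.npz"))).reshape(-1,3)
k=(s[:,2]>.045)&(s[:,2]<.06)&(s[:,0]>.57)&(s[:,0]<.68)&(s[:,1]>-.14)&(s[:,1]<-.065); q=s[k]
r=cv2.minAreaRect((q[:,:2]*1000).astype(np.float32)); d=np.array(r[0])/1000-[.5525,.0445]
print(r,"lat",d@[.9588,.284])
E
```

```text
t 20.33 p [ 0.6034 -0.0458  0.0292] yaw 16.6 q [-0.32  0.5   0.4   1.74 -0.23  0.95  0.46] F [-1.2  0.6  7.1] g 0.301
((615.9842529296875, -85.11895751953125), (26.082653045654297, 47.90632629394531), 16.550090789794922) lat 0.024056917773437526
```

Call:
send_rows:
  motion:
    - [0,0,0,-0.001,0,0,0]
    - [0,0,0,-0.002,0,0,0]
    - [0,0,0,-0.003,0,0,0]
    - [0,0,0,-0.0035,0,0,0]
    - [0,0,0,-0.0035,0,0,0]

```text
clock: 20.8
position: [0.6009, -0.0465, 0.0292]
ee_rot: [-0.565, 0.421, -0.424, 0.568]
ft_force: [3.3, 1.4, 6.0]
grip_width: 0.3
```

```bash
cat > rail.py <<'E'
import sys
from h import *
s=cloud(dict(np.load(sys.argv[1]))).reshape(-1,3)
k=(s[:,2]>.045)&(s[:,2]<.06)&(s[:,0]>.56)&(s[:,0]<.68)&(s[:,1]>-.14)&(s[:,1]<-.065); q=s[k]
r=cv2.minAreaRect((q[:,:2]*1000).astype(np.float32)); d=np.array(r[0])/1000-[.5525,.0445]
print(r,"lat",d@[.9588,.284])
E
python3 m.py; python3 look.py top s; python3 rail.py top_s.npz; python3 bar.py top_s.npz
```

```text
t 20.8 p [ 0.6009 -0.0465  0.0292] yaw 16.6 q [-0.32  0.49  0.4   1.75 -0.23  0.94  0.47] F [3.3 1.4 6. ] g 0.3
((613.3501586914062, -85.40864562988281), (26.41016387939453, 48.5079345703125), 16.791704177856445) lat 0.021449076794433655
bar ang 106.66583 pivot offset mm -0.0 166 rmax 0.1685727695923039 z 0.01931557261340039
```

The gap is now about 3.4 mm. Releasing and retreating.

Call:
send_rows:
  motion:
    - [45,0,0,0,0,0,0]
    - [45,0,0,0,0,0,0]
    - [45,0,0,0,0,0,0]
    - [45,0,0,0,0,0,0]
    - [45,0,-0.02,0,0,0,0]
    - [45,0,-0.05,0,0,0,0]
    - [45,0,-0.09,0,0,0,0]
    - [45,0,-0.13,0,0,0,0]
    - [45,0,-0.17,0,0,0,0]

```text
clock: 21.6
position: [0.5977, -0.047, 0.1986]
ee_rot: [-0.567, 0.423, -0.423, 0.567]
ft_force: [1.0, 0.4, 0.6]
grip_width: 0.452
```

Call:
send_rows:
  motion:
    - [45,-0.422,-0.034,-0.033,0,-0.41,0]
    - [45,-0.422,-0.034,-0.033,0,-0.41,0]
    - [45,-0.422,-0.034,-0.033,0,-0.41,0]
    - [45,-0.422,-0.034,-0.033,0,-0.41,0]
    - [45,-0.422,-0.034,-0.033,0,-0.41,0]
    - [45,-0.422,-0.034,-0.033,0,-0.41,0]
    - [45,-0.422,-0.034,-0.033,0,-0.41,0]
    - [45,-0.422,-0.034,-0.033,0,-0.41,0]
    - [45,-0.422,-0.034,-0.033,0,-0.41,0]
    - [45,-0.422,-0.034,-0.033,0,-0.41,0]

```text
clock: 22.43
position: [0.4481, 0.3424, 0.2305]
ee_rot: [-0.641, 0.298, -0.299, 0.641]
ft_force: [-0.1, 0.3, -0.6]
grip_width: 0.449
```

```bash
python3 m.py; python3 look.py top t 40 340 180 405; python3 bar.py top_t.npz; python3 - <<'E'
from h import *
s=cloud(dict(np.load("top_t.npz"))).reshape(-1,3)
k=(s[:,2]>.045)&(s[:,2]<.06)&(s[:,0]>.55)&(s[:,0]<.68)&(s[:,1]>-.14)&(s[:,1]<.02); q=s[k]
r=cv2.minAreaRect((q[:,:2]*1000).astype(np.float32)); d=np.array(r[0])/1000-[.5525,.0445]
print(r,"lat",d@[.9588,.284],"along",d@[.284,-.9588],np.median(q[:,2]))
k=(np.hypot(s[:,0]-.5525,s[:,1]-.0445)<.013)&(s[:,2]>.05); print("cap z",np.median(s[k,2]))
k=(s[:,2]>.068)&(s[:,2]<.08)&(np.hypot(s[:,0]-.5125,s[:,1]-.178)<.02); print("peg",s[k].mean(0))
E
```

```text
t 22.43 p [0.4481 0.3424 0.2305] yaw 40.0 q [-0.85  0.19  0.13  1.64 -0.02  1.31 -0.01] F [-0.1  0.3 -0.6] g 0.449
bar ang 106.8411 pivot offset mm -0.39 71 rmax 0.1660163363590444 z 0.01944637215634415
((601.8591918945312, -46.43297576904297), (26.904104232788086, 129.90432739257812), 16.61945343017578) lat 0.021500628070068414 along 0.10120454766540529 0.052299457168409
cap z 0.05828031799668504
peg [0.51307292 0.17712132 0.07413783]
```

View pics/top_t.png

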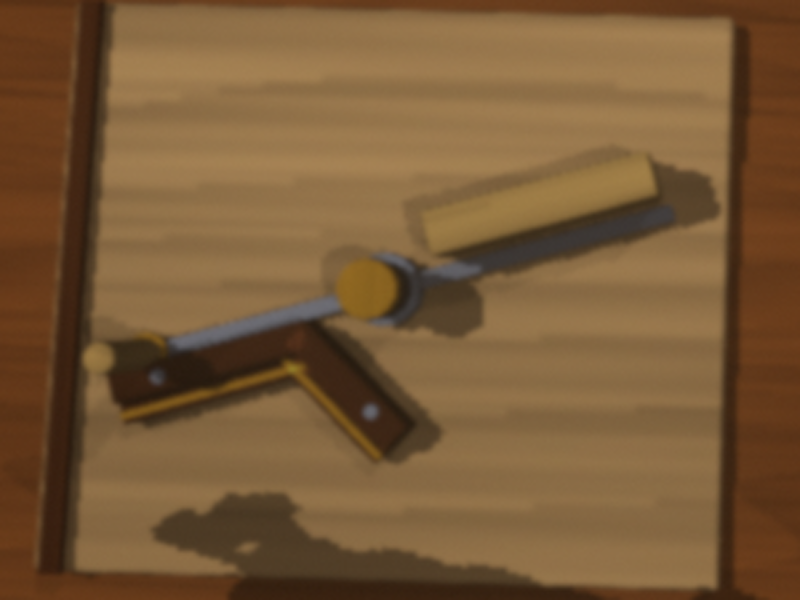

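The blade lies against the dark leg from about (170,345) to (320,305). The cap is down at (368,290), and the rail at (540,205) is parallel to the tail with a small gap. I'm handing it in.

```bash
python3 -c "
from workcell import *
print(hand_in())"
```

```text
the job is handed in; nothing more can be done
None
```

The job is done and handed in at about 22 s of the 61 s allowed; no verdict was reported.

**What I did**
- **Bevel:** I swung it by its peg onto the frame corner's face. The frame gave no contact force, and I went about 3° past the face before the pictures showed it. I brought the bar back by camera measurement.
- **Cap:** I pressed it down until it stopped at 58 mm with about 29 N.
- **Rail:** I set the middle rail down beside the tail, same way up, on the side away from the robot. The first placing left a gap of about 5 mm, so I gripped it again and slid it closer.

**Last checks**

| Item | Measured |
|---|---|
| Bar against face | bar about 106.5–106.8°, face about 106.75° |
| Cap top | 58.3 mm, so fully down |
| Rail angle | 106.6°, parallel to the tail within about 0.2° |
| Rail gap to tail | about 3.5 mm |
| Rail middle from pivot | 101 mm |
| Rail top | 52 mm, so flat on the board |
| Other two rails | not moved, within about 0.5 mm (checked before the final rail slide) |
| Arm | clear of everything |

**Uncertain**
- The last bar reading came from few pixels, because the rail partly hides the tail. The better reading before that was 106.5°, so the blade may be about 0.6 mm off the face at the peg.
- The side camera's tail reading, 107.3°, disagreed, but it came from only 21 pixels and I did not rely on it.

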